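# Open the bench air valve to its setting and pin it

## Robot

A 7-joint arm with a two-finger parallel gripper is mounted at the origin on the work surface. World frame = base frame: x ahead of the robot, y to its left, z up, the work surface at z = 0. Lengths are in m, angles in rad, forces in N, time in s.
With the tool pointing down it reaches from about 0.4 to 0.85 m from the base axis. Payload 6.9 kg.
Tool frame: the origin (TCP) lies where the fingers leave the gripper's body, on its centre line; the fingertips stand 73 mm ahead of it and the grasp point (between the pads) lies 54 mm ahead of it; z points along the fingers, y is the line along which they close (so a half turn about z gives the same grasp; the last joint's range is limited). The gripper opens to 85 mm and grips with 20 to 120 N. Pads are 22 mm wide; open, the fingers measure 114 mm over their backs; the gripper's body (76 mm by 85 mm) begins 54 mm behind the grasp point. The pads swing forward as they close: fully open they stand 13 mm farther back than shut.
Start: joints at [-1.151, 0.507, -0.238, 1.5, 0.126, 1.149, -0.155], TCP at [0.193, 0.594, 0.304] pointing down, gripper open.
Joint ranges: [-3.08, 3.08], [-0.24, 2.05], [-1.43, 1.35], [0, 2.5], [-1.52, 4.66], [0.17, 1.96], [-2.89, 2.89]. Speed limits (rad/s): [2.39, 2.39, 3.14, 3.14, 3.14, 3.14, 3.14].

## Interface

Orientations are given as a 3x3 rotation matrix whose columns are the frame's x, y, z axes.
In Python, from station import * gives the robot as it stands.
- The arm moves only by the shell command python3 -m crank 'ROWS'. ROWS is JSON, a list of rows, each an object with "delta_rot": the turn, a rotation vector about the world's x, y, z in rad, a list of three; "offset": the shift along the world's x, y, z in cm, a list of three; "claw": the opening, from 0 (shut) to 1 (fully open). In form: [{"delta_rot": [rx, ry, rz], "offset": [x, y, z], "claw": claw}, ...]. A call has 1 to 12 rows; each row is the pose to reach, as a shift and turn from the pose commanded when the call began; what a row does not reach only later rows make up. A row lasts 1/12 s, in which the tool goes at most 41.7 mm and 7.16 degrees, less where a joint would pass 70% of its speed; a pose out of reach is approached as far as the arm can. A call with a gripper value outside its range is refused whole. The fingers move at their own pace and stop on an object; the grip force is fixed at half the most. Time passes only in rows, so rows that repeat a pose let the fingers close. It gives the time, the measured TCP pose, the force, the opening and the grip force at its end, in the units of the state.
- observe(): the state, without advancing time (a new reading comes with each control period).
- camera(name): name is "scene" or "top" or "wrist"; returns the picture (400x640x3 uint8, red, green, blue); there is no depth.
- camera_model(name): a dict with "intrinsics" (3x3 intrinsics, pixels), "D" ([k1, k2, p1, p2, k3] as OpenCV has them; the pictures are not rectified), "origin" and "rotation" of the camera in the world. Camera axes: x right, y up, looking along -z (the intrinsics and any distortion apply to the point x, -y, -z); pixel columns grow to the right and rows downward; lengths in m; the calibration is good to about 2 mm. A picture is of the moment at which its call begins: read the wrist's pose just before it. camera_model takes no time and is no camera call; for the wrist camera it gives the pose at the moment of the call.
- hand_in(): hands the job in; it is judged then, once.
The state is a dict: "t": time; "q": joint angles; "joint_vel": joint speeds; "joint_torque": joint torques, N m; "ee_pos": TCP position; "tool_rot": TCP orientation; "ft_force": force on the tool from outside, world axes, zero at the start; "wrist_torque": the same for the moment, N m; "opening": opening from 0.0 (shut) to 1.0 (fully open); "finger_force": force on a finger pad.
Only numpy, scipy, OpenCV 4.12 (cv2) and the standard library are available. Lean on these libraries where they do the work, as an engineer would, in place of code of your own. Each camera call takes 0.05 s, during which the arm holds its last target. There are 200 camera calls.

## Task

Open the bench's air valve to its set opening and lock it there: turn the yellow grip bar anticlockwise, regrasping as needed, until the steel lug stands over the white line of the red setting arm. Then take the red-tabbed lock pin from its rest, put it into the lug's hole, feel for the index hole in the red shoe beneath by shifting lug and pin together a little to either side, push the pin gently home until its collar sits on the lug, and let go. Leave the setting arm and the things lying on the bench where they are.

Things in the scene. Friction and masses are not known exactly. Their poses are not given: they have to be found in the camera images.
- valve: The valve, fixed to the bench: 130 mm square, 9 mm thick aluminium base with a round brass body, a pipe with a blue end along its own +y (pipe tops 37 mm above the bench) and a small face-up gauge. Origin: centre of the underside of the base, on the bench; the vertical stem axis passes through it (z up).
- stem (a joint): Opening of the valve in rad: turn of the steel stem and its lock lug about the vertical axis. 0 = closed (lug along the valve's own -x), grows anticlockwise seen from above, to 4.6 at the end stop. Stiff: it stays where it is left. It takes about 0.2 N m to turn. Near joint set_arm the valve is at its set opening; the exact place is where the pin drops into the shoe's index hole.
- lug_hole (a point): Centre of the upper mouth of the hole in the bare steel lock lug, 88 mm above the bench and 62 mm from the stem axis. The lug is a flat steel tongue ending in a 30 mm square boss 14 mm thick; its through hole is 10.5 mm wide. The lug points along this frame's -x; z up.
- set_arm (a joint): Angle of the red setting arm (its white line) in rad, measured just as joint stem. Clamped fast, 2.1 to 3.9 rad anticlockwise of the lug's start; do not shift it. It carries the red index shoe, a plate 80 mm (along the arc) x 30 x 6 mm, 2 mm below the lug, 25 mm free under it.
- set_mark (a point): Where the arm's white line, prolonged, meets the 62 mm circle on the upper face of the red index shoe, 72 mm above the bench. The arm points along this frame's -x. The shoe's one index hole, 11.5 mm wide, lies on that circle up to 11 mm to either side of this point: its exact place is not measured. Off the hole, a pin in the lug stands on the shoe, collar 18 mm above the lug.
- grip_bar (a point): Middle of the yellow grip bar on top of the stem, on the stem axis 103 mm above the bench. The bar is 60 mm long along this frame's x, 14 mm thick (y), its upper face 114 mm and its lower face 88 mm above the bench. It fits loosely on the stem: it turns freely up to 0.09 rad either side of the lug's line before it drags the stem along, so the lug, not the bar, tells the opening.
- lock_pin: Loose lock pin, 50 g, standing in its rest: steel shank 9 mm thick and 34 mm long with a slightly tapered tip, a steel collar 20 mm wide and 4 mm thick, and above the collar a red flat tab to hold, 24 mm (x) by 12 mm (y) by 36 mm high. Origin: centre of the collar's underside, where the shank begins; the tab runs from 4 to 40 mm above it, the tip lies 34 mm below; z up.
- pin_collar (a point): Centre of the underside of the pin's collar (same point as the origin of body lock_pin).
- pin_tip (a point): Lower end of the pin's shank, 34 mm below the collar's underside.
- pin_rest: Fixed rest that holds the pin upright at the start: aluminium block 50 mm square, its top 44 mm above the bench, with a 12.5 mm hole in the middle, on a dark foot 84 mm square. Origin: centre of the underside, on the bench.
- multimeter: Bystander: yellow multimeter 180 x 85 x 44 mm. Origin: centre of underside.
- screwdriver: Bystander: screwdriver lying on the bench near the middle. Origin on the bench under it; along its own x.
- bottle_cap: Bystander: blue bottle cap, 32 mm wide, 11 mm high. Origin: centre of underside.
- dev_board: Bystander: blue and green circuit board 69 x 53 x 17 mm. Origin: centre of underside.
- servo: Bystander: black servo 55 x 20 x 42 mm. Origin: centre of underside.
- solder_spool: Bystander: grey solder spool, 54 mm wide, 40 mm high. Origin: centre of underside.

How it is judged:
By the outcome, as a careful person would: the job done as asked, in the order asked, and still so for the second after the job is handed in, with the robot touching nothing.
It also fails if it takes over 72 s, if anything falls off the work surface, if the arm or the gripper's body presses on something with over 40 N, if the wrist force passes 120 N, or if a joint passes its speed limit or range.

## Working session

There is one attempt and no reset: what is moved stays moved. The work goes in short steps, Python scripts to look and compute and a shell command to move; the robot and the scene stay as the last step left them, time stands still between calls to the robot, and variables do not carry over. Pictures are saved under pics/ and viewed, at most 10 in all, crops included, and the job is handed in when it is done.

```bash
ls; mkdir -p pics; python3 - <<'E'
from station import *
import cv2,numpy as np
s=observe(); print(s['t'],s['ee_pos'],np.round(s['tool_rot'],3).tolist(),s['opening'],s['ft_force'])
for n in ['top','scene']:
    im=camera(n); cv2.imwrite(f'pics/{n}0.png',im[:,:,::-1]); m=camera_model(n); print(n,m)
E
```

```text
pics
0.0 [0.19285334 0.594118   0.30303502] [[-0.951, 0.309, -0.001], [0.309, 0.951, -0.002], [0.0, -0.002, -1.0]] 0.9955187061336244 [0.05750866 0.45760991 0.24201511]
top {'intrinsics': array([[500.3747332 ,   0.        , 320.91248819],
       [  0.        , 500.3747332 , 196.64468967],
       [  0.        ,   0.        ,   1.        ]]), 'D': array([-0.16105408,  0.        ,  0.        ,  0.        ,  0.        ]), 'origin': array([0.41719648, 0.00686338, 1.57391539]), 'rotation': array([[-0.01907594,  0.99391429, -0.10849188],
       [-0.99980061, -0.01960365, -0.00379946],
       [-0.00590317,  0.10839777,  0.99409007]])}
scene {'intrinsics': array([[370.76725175,   0.        , 319.92665812],
       [  0.        , 370.76725175, 202.45735069],
       [  0.        ,   0.        ,   1.        ]]), 'D': array([0.00632304, 0.        , 0.        , 0.        , 0.        ]), 'origin': array([ 1.03678023, -0.52585861,  0.74102637]), 'rotation': array([[ 0.77379222, -0.44256519,  0.45319053],
       [ 0.63342449,  0.53568766, -0.55840141],
       [ 0.00436045,  0.71914865,  0.69484258]])}
```

View pics/top0.png

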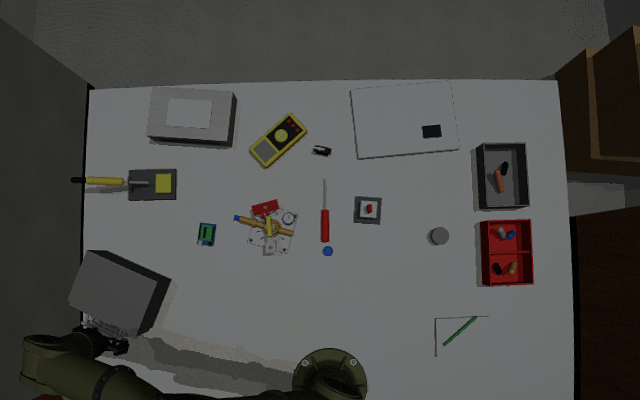

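View pics/scene0.png

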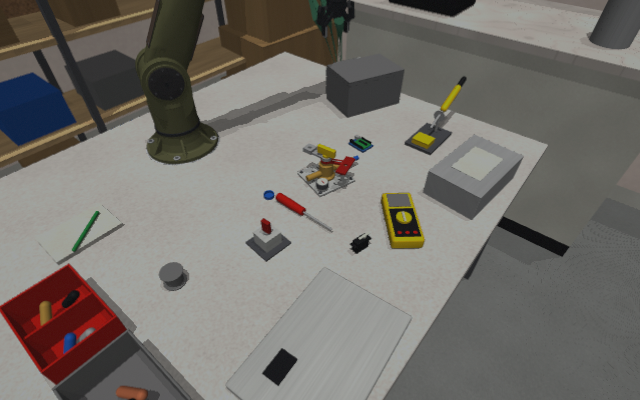

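The top view shows the valve at about (267,230) with its lug towards the robot at (269,250). The red shoe is at (265,207), and the pin rest at (368,210) has the red tab in it. The scene view agrees: valve at (327,170), pin at (267,235).

```bash
cat > h.py <<'E'
import cv2,numpy as np
from station import *
def ray(m,uv):
    uv=np.array(uv,float).reshape(-1,1,2)
    p=cv2.undistortPoints(uv,m['intrinsics'],m['D']).reshape(-1,2)
    d=np.c_[p[:,0],-p[:,1],-np.ones(len(p))]@np.array(m['rotation']).T
    return np.array(m['origin']),d
def onz(m,uv,z):
    o,d=ray(m,uv); return o+d*((z-o[2])/d[:,2])[:,None]
def tri(m1,a,m2,b):
    o1,d1=ray(m1,a);o2,d2=ray(m2,b)
    A=np.c_[d1[0],-d2[0]];t=np.linalg.lstsq(A,o2-o1,rcond=None)[0]
    p,q=o1+d1[0]*t[0],o2+d2[0]*t[1]
    return (p+q)/2,np.linalg.norm(p-q)
def proj(m,P):
    R=np.array(m['rotation']);c=(np.array(P,float).reshape(-1,3)-m['origin'])@R
    c=c*[1,-1,-1]
    return cv2.projectPoints(c,np.zeros(3),np.zeros(3),m['intrinsics'],m['D'])[0].reshape(-1,2)
def blobs(im,lo,hi,amin=20,roi=None):
    hsv=cv2.cvtColor(im,cv2.COLOR_RGB2HSV)
    lo,hi=np.array(lo),np.array(hi)
    if lo[0]>hi[0]: k=cv2.inRange(hsv,lo,np.array([180,*hi[1:]]))|cv2.inRange(hsv,np.array([0,*lo[1:]]),hi)
    else: k=cv2.inRange(hsv,lo,hi)
    if roi is not None:
        x0,y0,x1,y1=roi; kk=np.zeros_like(k); kk[y0:y1,x0:x1]=k[y0:y1,x0:x1]; k=kk
    n,l,st,c=cv2.connectedComponentsWithStats(k)
    out=[]
    for i in range(1,n):
        if st[i,4]>=amin:
            out.append((int(st[i,4]),c[i],cv2.minAreaRect(np.argwhere(l==i)[:,::-1].astype(np.float32))))
    return sorted(out,key=lambda b:-b[0])
E
python3 - <<'E'
from h import *
mt,ms=camera_model('top'),camera_model('scene')
t=cv2.imread('pics/top0.png')[:,:,::-1].copy();s=cv2.imread('pics/scene0.png')[:,:,::-1].copy()
for n,im,m,roi in [('top',t,mt,(225,190,395,265)),('scene',s,ms,(240,130,375,260))]:
    for nm,lo,hi in [('red',(172,120,60),(8,255,255)),('yel',(22,120,90),(32,255,255)),('blue',(100,120,60),(125,255,255))]:
        for b in blobs(im,lo,hi,12,roi): print(n,nm,b[0],np.round(b[1],1),np.round(b[2][1],1),round(b[2][2]))
print(onz(mt,[[267,230],[269,250],[265,207],[368,210]],0.09))
a=cv2.resize(t[185:265,225:345],(780,520),interpolation=cv2.INTER_CUBIC)
cv2.imwrite('pics/tcrop.png',a[:,:,::-1])
E
```

```text
top red 267 [264.7 207.7] [16.2 26. ] 74
top red 240 [324.7 225.9] [31.  7.] 90
top red 28 [369.4 207.9] [7. 3.] 90
top yel 86 [268.6 225.6] [ 7. 19.] 0
top blue 77 [327.4 250.7] [9. 9.] 90
top blue 23 [236.5 217.1] [4. 5.] 90
scene red 265 [289.8 203.3] [32.2  8.7] 32
scene red 253 [341.7 164.5] [16.8 33. ] 83
scene red 101 [265.7 225.7] [14.8  7.9] 81
scene yel 175 [325.9 151.1] [19.5 10.8] 22
scene blue 79 [268.5 194.6] [9. 9.] 90
scene blue 45 [360.4 147.2] [23.1  6.9] 5
scene blue 14 [356.2 157.4] [3.5 2.8] 45
[[ 0.48262855  0.1745967   0.09      ]
 [ 0.42327109  0.16926628  0.09      ]
 [ 0.5513521   0.17998157  0.09      ]
 [ 0.53638749 -0.12688077  0.09      ]]
```

View pics/tcrop.png

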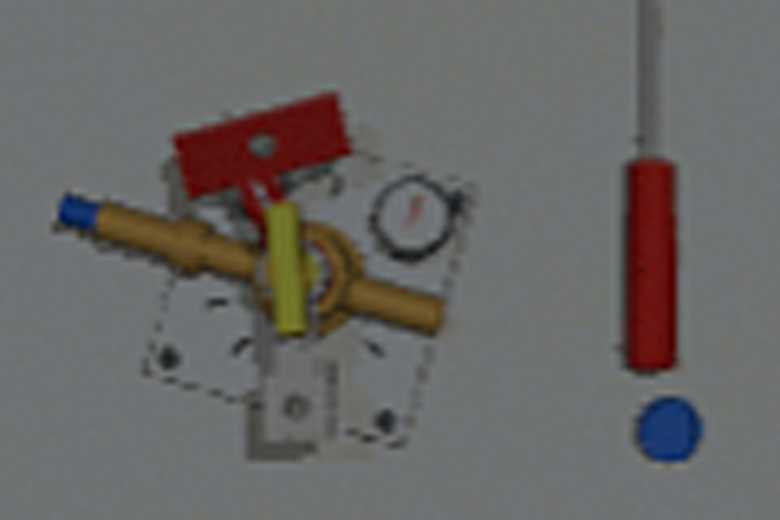

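The crop shows the lug pointing towards -x with its hole at crop (296,407). The bar lies roughly along x. The shoe at (262,145) has a grey round mark near its middle. Next I move the wrist camera over the valve for a closer look.

```bash
python3 -m crank '[{"delta_rot":[0,0,0],"offset":[0,0,6],"claw":1},{"delta_rot":[0,0,0],"offset":[5,-8,7],"claw":1},{"delta_rot":[0,0,0],"offset":[22,-42,7],"claw":1},{"delta_rot":[0,0,0],"offset":[22,-42,7],"claw":1},{"delta_rot":[0,0,0],"offset":[22,-42,7],"claw":1},{"delta_rot":[0,0,0],"offset":[22,-42,7],"claw":1},{"delta_rot":[0,0,0],"offset":[22,-42,7],"claw":1},{"delta_rot":[0,0,0],"offset":[22,-42,7],"claw":1},{"delta_rot":[0,0,0],"offset":[22,-42,7],"claw":1},{"delta_rot":[0,0,0],"offset":[22,-42,7],"claw":1},{"delta_rot":[0,0,0],"offset":[22,-42,7],"claw":1},{"delta_rot":[0,0,0],"offset":[22,-42,7],"claw":1}]'
python3 -m crank '[{"delta_rot":[0,0,0],"offset":[0,0,0],"claw":1},{"delta_rot":[0,0,0],"offset":[0,0,0],"claw":1},{"delta_rot":[0,0,0],"offset":[0,0,0],"claw":1},{"delta_rot":[0,0,0],"offset":[0,0,0],"claw":1}]'
python3 - <<'E'
from h import *
import pickle
s=observe();print(s['ee_pos'],np.round(s['tool_rot'],3).tolist(),np.round(s['q'],3))
m=camera_model('wrist');im=camera('wrist');print(m);pickle.dump((m,im),open('w1.pkl','wb'))
cv2.imwrite('pics/w1.png',im[:,:,::-1])
E
```

```text
t: 1.1
ee_pos: [0.405, 0.1884, 0.3733]
tool_rot: [[-0.951, 0.309, -0.0], [0.309, 0.951, -0.0], [0.0, -0.0, -1.0]]
ft_force: [2.6, 1.2, -1.5]
opening: 1.001
finger_force: 0.0
t: 1.43
ee_pos: [0.404, 0.1918, 0.373]
tool_rot: [[-0.952, 0.307, -0.001], [0.307, 0.952, 0.0], [0.001, 0.0, -1.0]]
ft_force: [0.4, 0.9, 0.1]
opening: 0.999
finger_force: 0.0
[0.4040394  0.19176364 0.37301409] [[-0.952, 0.307, -0.001], [0.307, 0.952, 0.0], [0.001, 0.0, -1.0]] [-0.446  0.169 -0.062  1.816  0.011  1.157  0.748]
{'intrinsics': array([[288.37922271,   0.        , 323.42347162],
       [  0.        , 288.37922271, 194.01687202],
       [  0.        ,   0.        ,   1.        ]]), 'D': array([-0.0295542,  0.       ,  0.       ,  0.       ,  0.       ]), 'origin': array([0.34258721, 0.21173244, 0.44095305]), 'rotation': array([[ 3.07243526e-01, -9.19240523e-01, -2.46167170e-01],
       [ 9.51630812e-01,  2.96911723e-01,  7.90077659e-02],
       [ 4.62778612e-04, -2.58534889e-01,  9.66001810e-01]])}
```

View pics/w1.png

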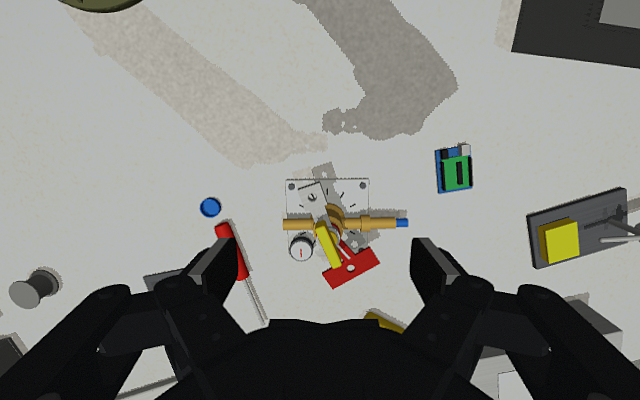

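The wrist view shows the valve clearly: lug hole about (312,198), yellow bar (328,245), red shoe (351,267) with its hole at about (351,267). I go lower for accuracy, look, then swing the hand clockwise, since q7 has room for a single long turn, and look from the other side.

```bash
python3 -m crank '[{"delta_rot":[0,0,0],"offset":[5.5,-1.5,-13],"claw":1},{"delta_rot":[0,0,0],"offset":[5.5,-1.5,-13],"claw":1},{"delta_rot":[0,0,0],"offset":[5.5,-1.5,-13],"claw":1},{"delta_rot":[0,0,0],"offset":[5.5,-1.5,-13],"claw":1},{"delta_rot":[0,0,0],"offset":[5.5,-1.5,-13],"claw":1},{"delta_rot":[0,0,0],"offset":[5.5,-1.5,-13],"claw":1},{"delta_rot":[0,0,0],"offset":[5.5,-1.5,-13],"claw":1},{"delta_rot":[0,0,0],"offset":[5.5,-1.5,-13],"claw":1}]'
python3 - <<'E'
from h import *
import pickle
m=camera_model('wrist');im=camera('wrist');pickle.dump((m,im),open('w2.pkl','wb'))
s=observe();print(s['ee_pos'],np.round(s['q'],3))
for nm,lo,hi in [('red',(172,120,60),(8,255,255)),('yel',(24,120,90),(32,255,255))]:
    for b in blobs(im,lo,hi,150): print(nm,b[0],np.round(b[1],1),np.round(b[2][0],1),np.round(b[2][1],1),round(b[2][2],1))
print(proj(m,[[.482,.174,.1]]))
cv2.imwrite('pics/w2.png',cv2.resize(im[40:340,170:570],(800,600),interpolation=cv2.INTER_CUBIC)[:,:,::-1])
E
```

```text
t: 2.15
ee_pos: [0.4597, 0.1765, 0.2448]
tool_rot: [[-0.952, 0.307, 0.002], [0.307, 0.952, 0.001], [-0.002, 0.002, -1.0]]
ft_force: [0.1, -0.4, 0.7]
opening: 0.998
finger_force: 0.0
[0.45973054 0.17635663 0.24486413] [-0.386  0.362 -0.04   1.932  0.019  0.845  0.822]
red 2503 [361.4 277.2] [353.4 267.3] [60.4 83.9] 61.8
red 1120 [182.6 237.3] [183.8 238.7] [51.5 24.2] 65.2
yel 1658 [327.3 244.2] [329.5 244.2] [78.7 27.8] 64.1
yel 723 [630.2 240.8] [630.5 242.5] [55. 17.] 90.0
[[328.37895763 229.76940054]]
```

View pics/w2.png

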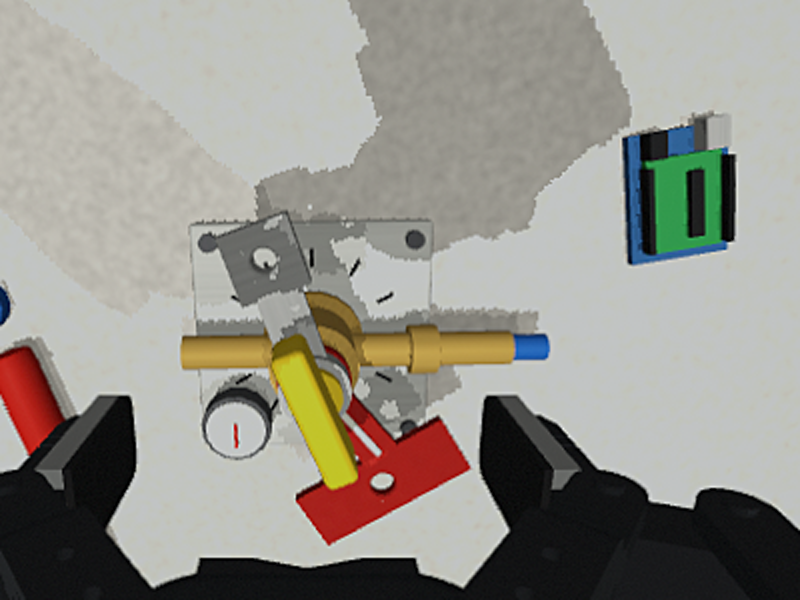

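```bash
python3 -m crank '[{"delta_rot":[0,0,-0.125],"offset":[0,0,1],"claw":1},{"delta_rot":[0,0,-0.25],"offset":[0,0,1],"claw":1},{"delta_rot":[0,0,-0.375],"offset":[0,0,1],"claw":1},{"delta_rot":[0,0,-0.5],"offset":[0,0,1],"claw":1},{"delta_rot":[0,0,-0.62],"offset":[0,0,1],"claw":1},{"delta_rot":[0,0,-0.74],"offset":[0,0,1],"claw":1},{"delta_rot":[0,0,-0.86],"offset":[0,0,1],"claw":1},{"delta_rot":[0,0,-0.98],"offset":[0,0,1],"claw":1},{"delta_rot":[0,0,-1.1],"offset":[0,0,1],"claw":1},{"delta_rot":[0,0,-1.22],"offset":[0,0,1],"claw":1},{"delta_rot":[0,0,-1.34],"offset":[0,0,1],"claw":1},{"delta_rot":[0,0,-1.4],"offset":[0,0,1],"claw":1}]'; python3 -c "
from station import *
print(observe()['q'])"
```

```text
t: 3.2
ee_pos: [0.4597, 0.176, 0.2546]
tool_rot: [[0.148, 0.989, 0.002], [0.989, -0.148, 0.002], [0.002, 0.002, -1.0]]
ft_force: [-1.2, 0.5, 1.3]
opening: 1.0
finger_force: 0.0
[-0.64633267  0.36616987  0.32011259  1.92158346 -0.14870678  0.87408089
 -0.39942862]
```

The view shows the lug hole at crop (264,260), i.e. pixel (302,170). The shoe's hole is at crop (382,481), i.e. (361,280.5), and the white line prolonged passes slightly to its right. The base corners and pipe are clear. I continue the swing and take the opposite view.

```bash
python3 -m crank '[{"delta_rot":[0,0,-0.12],"offset":[0,0,0],"claw":1},{"delta_rot":[0,0,-0.24],"offset":[0,0,0],"claw":1},{"delta_rot":[0,0,-0.36],"offset":[0,0,0],"claw":1},{"delta_rot":[0,0,-0.48],"offset":[0,0,0],"claw":1},{"delta_rot":[0,0,-0.6],"offset":[0,0,0],"claw":1},{"delta_rot":[0,0,-0.72],"offset":[0,0,0],"claw":1},{"delta_rot":[0,0,-0.84],"offset":[0,0,0],"claw":1},{"delta_rot":[0,0,-0.96],"offset":[1,0,0],"claw":1},{"delta_rot":[0,0,-1.08],"offset":[2,0,0],"claw":1},{"delta_rot":[0,0,-1.2],"offset":[3,0,0],"claw":1},{"delta_rot":[0,0,-1.2],"offset":[3,0,0],"claw":1},{"delta_rot":[0,0,-1.2],"offset":[3,0,0],"claw":1}]'
python3 - <<'E'
from h import *
import pickle
m=camera_model('wrist');im=camera('wrist');pickle.dump((m,im),open('w3.pkl','wb'))
s=observe();print(s['ee_pos'],np.round(s['q'],3))
m2,im2=pickle.load(open('w2.pkl','rb'))
for nm,mm,ii in [('w2',m2,im2),('w3',m,im)]:
  for c,lo,hi in [('red',(172,120,60),(8,255,255)),('yel',(24,120,90),(32,255,255))]:
    for b in blobs(ii,lo,hi,300): print(nm,c,b[0],np.round(b[1],1),np.round(b[2][0],1),np.round(b[2][1],1),round(b[2][2],1))
print(onz(m2,[[302,170]],.088),onz(m2,[[361,280.5]],.072))
print(proj(m,[onz(m2,[[302,170]],.088)[0],onz(m2,[[361,280.5]],.072)[0]]))
cv2.imwrite('pics/w3.png',cv2.resize(im[0:300,120:520],(800,600),interpolation=cv2.INTER_CUBIC)[:,:,::-1])
E
```

```text
t: 4.2
ee_pos: [0.4896, 0.1759, 0.2539]
tool_rot: [[0.973, 0.23, 0.001], [0.23, -0.973, 0.001], [0.001, -0.001, -1.0]]
ft_force: [-0.2, -0.2, 0.3]
opening: 1.0
finger_force: 0.0
[0.48917118 0.17572209 0.25369112] [-0.822  0.458  0.638  1.857 -0.334  0.934 -1.371]
w2 red 2503 [361.4 277.2] [353.4 267.3] [60.4 83.9] 61.8
w2 red 1120 [182.6 237.3] [183.8 238.7] [51.5 24.2] 65.2
w2 yel 1658 [327.3 244.2] [329.5 244.2] [78.7 27.8] 64.1
w2 yel 723 [630.2 240.8] [630.5 242.5] [55. 17.] 90.0
w3 red 3756 [330. 123.] [331.7 144.9] [89.5 94.3] 88.9
w3 red 2060 [472.5 205. ] [472.4 205. ] [24.1 89.9] 21.8
w3 yel 1512 [333.  197.6] [332.3 198.5] [27.3 77.3] 2.3
[[0.43211907 0.16828042 0.088     ]] [[0.5515926  0.18472642 0.072     ]]
[[316.90525247 260.22585175]
 [330.00087981 121.85730127]]
```

View pics/w3.png

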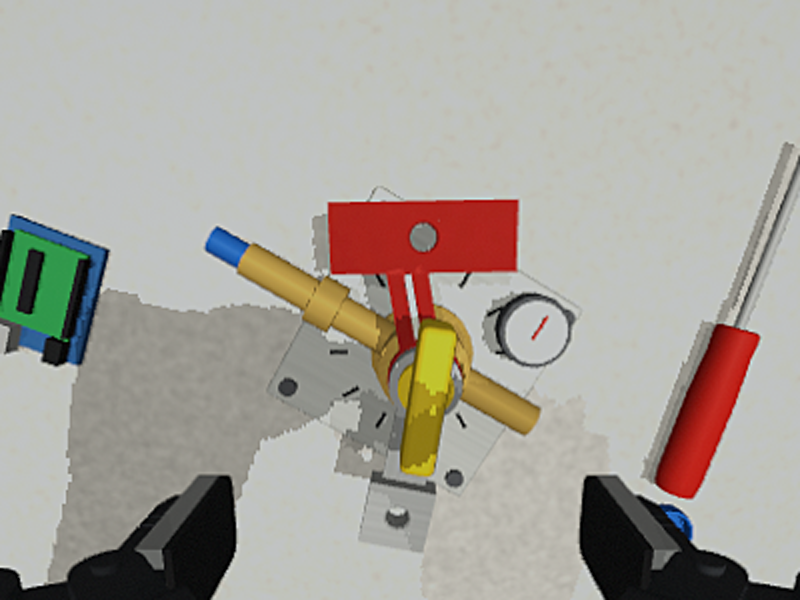

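The opposite view agrees with the first: lug hole at crop (397,518), index hole (423,237), white line from (408,275) to (415,310). The bar is centred about (428,397). Next I compute positions.

```bash
python3 - <<'E'
from h import *
import pickle
m2,i2=pickle.load(open('w2.pkl','rb'));m3,i3=pickle.load(open('w3.pkl','rb'))
c2=lambda *p:[[170+x/2,40+y/2] for x,y in p]; c3=lambda *p:[[120+x/2,y/2] for x,y in p]
P=lambda *a:print(*[np.round(x,4).tolist() if isinstance(x,np.ndarray) else x for x in a])
P('lug',*tri(m2,c2((264,260)),m3,c3((397,518))))
P('idx',*tri(m2,c2((382,481)),m3,c3((423.5,237))))
P('lug z88',onz(m2,c2((264,260)),.088),onz(m3,c3((397,518)),.088))
P('idx z72',onz(m2,c2((382,481)),.072),onz(m3,c3((423.5,237)),.072))
b=onz(m3,c3((380,187),(578,310),(462,493),(268,388)),.009);P('base3',b,b.mean(0),np.linalg.norm(np.diff(b,axis=0),axis=1))
b=onz(m2,c2((207,243),(415,239),(408,428)),.009);P('screw2',b,(b[0]+b[2])/2)
b=onz(m3,c3((288,387),(454,478)),.009);P('screw3',b)
mt=camera_model('top')
for m,f,nm in [(m3,c3,'w3')]:
    e=onz(m,f((439,320),(418,474)),.114);P('bar',e,e.mean(0),np.degrees(np.arctan2(*(e[0]-e[1])[[1,0]])))
# white line pixels
for m,im,nm,roi in [(m2,i2,'w2',(335,235,365,275)),(m3,i3,'w3',(312,130,340,165))]:
    x0,y0,x1,y1=roi;sub=cv2.cvtColor(im,cv2.COLOR_RGB2HSV)
    k=((sub[...,1]<45)&(sub[...,2]>170)).astype(np.uint8);kk=np.zeros_like(k);kk[y0:y1,x0:x1]=k[y0:y1,x0:x1]
    n,l,st,c=cv2.connectedComponentsWithStats(kk)
    for i in range(1,n):
        if st[i,4]>8:
            p=np.argwhere(l==i)[:,::-1].astype(float);w=onz(m,p,.072)[:,:2];u=np.linalg.svd(w-w.mean(0))[2][0]
            P(nm,st[i],c[i],w.mean(0),np.degrees(np.arctan2(u[1],u[0])))
# bar long axis from yellow mask
E
```

```text
lug [0.4325, 0.1675, 0.0856] 0.0010541515751390936
idx [0.5546, 0.1842, 0.0673] 0.0006830938180283824
lug z88 [[0.4321, 0.1683, 0.088]] [[0.4336, 0.1672, 0.088]]
idx z72 [[0.5516, 0.1847, 0.072]] [[0.5546, 0.1839, 0.072]]
base3 [[0.5738, 0.2099, 0.009], [0.5367, 0.0914, 0.009], [0.4175, 0.1254, 0.009], [0.4547, 0.248, 0.009]] [0.4957, 0.1687, 0.009] [0.1242, 0.1239, 0.128]
screw2 [[0.4261, 0.1326, 0.009], [0.4581, 0.238, 0.009], [0.563, 0.2055, 0.009]] [0.4946, 0.1691, 0.009]
screw3 [[0.4578, 0.2371, 0.009], [0.4257, 0.1325, 0.009]]
bar [[0.5276, 0.1728, 0.114], [0.4674, 0.1661, 0.114]] [0.4975, 0.1694, 0.114] 6.323122391886549
w2 [347, 235, 8, 5, 24] [350.4167, 236.2917] [0.5052, 0.188] 76.37761396436056
w2 [360, 240, 5, 9, 25] [362.64, 244.48] [0.5164, 0.1963] -10.492106869121816
w2 [343, 250, 17, 18, 61] [352.5574, 259.4918] [0.528, 0.1833] 22.619051799032665
w3 [335, 137, 5, 15, 63] [337.3333, 143.2857] [0.5356, 0.1744] -161.07906621857546
w3 [323, 138, 6, 23, 71] [325.3662, 148.831] [0.5287, 0.1833] -157.18400721259417
```

Estimates from the two views:

| Feature | Position or azimuth | Check |
|---|---|---|
| Stem axis | (0.495, 0.169) | base centre and bar agree |
| Lug | azimuth 181°, r = 62 mm | matches given radius |
| Bar | azimuth 6° | within the ±5° play |
| White line | 23° | – |
| Index hole seen | about 15°, roughly 9 mm clockwise of the mark | within 11 mm |

The bar has to turn about +202°. Grasping it now.

```bash
python3 -m crank '[{"delta_rot":[0,0,-0.12],"offset":[0.7,-0.7,0],"claw":1},{"delta_rot":[0,0,-0.12],"offset":[0.7,-0.7,-3],"claw":1},{"delta_rot":[0,0,-0.12],"offset":[0.7,-0.7,-6],"claw":1},{"delta_rot":[0,0,-0.12],"offset":[0.7,-0.7,-8],"claw":1},{"delta_rot":[0,0,-0.12],"offset":[0.7,-0.7,-9],"claw":1},{"delta_rot":[0,0,-0.12],"offset":[0.7,-0.7,-9],"claw":0.6},{"delta_rot":[0,0,-0.12],"offset":[0.7,-0.7,-9],"claw":0.3},{"delta_rot":[0,0,-0.12],"offset":[0.7,-0.7,-9],"claw":0},{"delta_rot":[0,0,-0.12],"offset":[0.7,-0.7,-9],"claw":0},{"delta_rot":[0,0,-0.12],"offset":[0.7,-0.7,-9],"claw":0},{"delta_rot":[0,0,-0.12],"offset":[0.7,-0.7,-9],"claw":0},{"delta_rot":[0,0,-0.12],"offset":[0.7,-0.7,-9],"claw":0}]'; python3 -m crank '[{"delta_rot":[0,0,0],"offset":[0,0,0],"claw":0},{"delta_rot":[0,0,0],"offset":[0,0,0],"claw":0},{"delta_rot":[0,0,0],"offset":[0,0,0],"claw":0},{"delta_rot":[0,0,0.05],"offset":[0,0,0],"claw":0},{"delta_rot":[0,0,0.1],"offset":[0,0,0],"claw":0},{"delta_rot":[0,0,0.15],"offset":[0,0,0],"claw":0}]'
python3 -c "
from station import *
s=observe();print(s['q'],s['ft_force'],s['wrist_torque'])"
```

```text
t: 5.25
ee_pos: [0.4969, 0.1692, 0.1643]
tool_rot: [[0.994, 0.108, 0.001], [0.108, -0.994, 0.002], [0.001, -0.002, -1.0]]
ft_force: [-1.8, 1.1, 6.7]
opening: 0.151
finger_force: 59.1
t: 5.75
ee_pos: [0.4968, 0.1696, 0.1642]
tool_rot: [[0.966, 0.258, 0.001], [0.258, -0.966, 0.002], [0.001, -0.002, -1.0]]
ft_force: [-2.2, 3.3, 7.8]
opening: 0.149
finger_force: 59.2
[-0.72624162  0.57163599  0.53808626  1.95219539 -0.43145493  0.73064568
 -1.24121734] [-2.24789572  3.29763849  7.78347001] [ 0.58455702  0.45341418 -0.19379777]
```

Gripped with opening 0.149 (≈ 14 mm) and a 0.2 N m reaction, so it's turning. I continue.

```bash
python3 -m crank '[{"delta_rot":[0,0,0.11],"offset":[0,0,0],"claw":0},{"delta_rot":[0,0,0.22],"offset":[0,0,0],"claw":0},{"delta_rot":[0,0,0.33],"offset":[0,0,0],"claw":0},{"delta_rot":[0,0,0.44],"offset":[0,0,0],"claw":0},{"delta_rot":[0,0,0.55],"offset":[0,0,0],"claw":0},{"delta_rot":[0,0,0.66],"offset":[0,0,0],"claw":0},{"delta_rot":[0,0,0.77],"offset":[0,0,0],"claw":0},{"delta_rot":[0,0,0.88],"offset":[0,0,0],"claw":0},{"delta_rot":[0,0,0.99],"offset":[0,0,0],"claw":0},{"delta_rot":[0,0,1.1],"offset":[0,0,0],"claw":0},{"delta_rot":[0,0,1.2],"offset":[0,0,0],"claw":0},{"delta_rot":[0,0,1.2],"offset":[0,0,0],"claw":0}]'
python3 -c "
from h import *
s=observe();print(s['q'],s['wrist_torque'])
m=camera_model('wrist');im=camera('wrist');cv2.imwrite('pics/w4.png',im[:,:,::-1])"
```

```text
t: 6.75
ee_pos: [0.4946, 0.1717, 0.1642]
tool_rot: [[0.104, 0.995, -0.003], [0.995, -0.104, 0.004], [0.004, -0.003, -1.0]]
ft_force: [-9.5, 9.2, 11.9]
opening: 0.151
finger_force: 59.8
[-0.49688385  0.51957319  0.17598418  1.9507828  -0.14589782  0.68460367
 -0.33411413] [ 2.04232304  2.0101151  -0.00896346]
```

The lateral force comes from gripping about 2 mm off-axis along the bar. I let the hand follow that small circle as it turns.

```bash
python3 -m crank '[{"delta_rot":[0,0,0.1],"offset":[-0.15,0.2,0],"claw":0},{"delta_rot":[0,0,0.21],"offset":[-0.2,0.2,0],"claw":0},{"delta_rot":[0,0,0.32],"offset":[-0.25,0.2,0],"claw":0},{"delta_rot":[0,0,0.43],"offset":[-0.25,0.18,0],"claw":0},{"delta_rot":[0,0,0.54],"offset":[-0.28,0.18,0],"claw":0},{"delta_rot":[0,0,0.65],"offset":[-0.3,0.15,0],"claw":0},{"delta_rot":[0,0,0.76],"offset":[-0.32,0.15,0],"claw":0},{"delta_rot":[0,0,0.87],"offset":[-0.34,0.12,0],"claw":0},{"delta_rot":[0,0,0.98],"offset":[-0.36,0.1,0],"claw":0},{"delta_rot":[0,0,1.09],"offset":[-0.38,0.08,0],"claw":0},{"delta_rot":[0,0,1.2],"offset":[-0.38,0.05,0],"claw":0},{"delta_rot":[0,0,1.2],"offset":[-0.38,0.05,0],"claw":0}]'
python3 -c "
from h import *
s=observe();print(s['q'],s['wrist_torque'])"
```

```text
t: 7.8
ee_pos: [0.4912, 0.1704, 0.1642]
tool_rot: [[-0.889, 0.458, -0.002], [0.458, 0.889, 0.001], [0.002, 0.0, -1.0]]
ft_force: [-7.0, 3.3, 12.1]
opening: 0.153
finger_force: 59.8
[-0.25945479  0.51063262 -0.17689671  1.95691236  0.13285087  0.68639723
  0.57777801] [ 1.00787708  1.78549711 -0.01394159]
```

```bash
python3 -m crank '[{"delta_rot":[0,0,0.1],"offset":[-0.1,0,0],"claw":0},{"delta_rot":[0,0,0.21],"offset":[-0.1,0,0],"claw":0},{"delta_rot":[0,0,0.32],"offset":[-0.1,-0.05,0],"claw":0},{"delta_rot":[0,0,0.43],"offset":[-0.1,-0.1,0],"claw":0},{"delta_rot":[0,0,0.54],"offset":[-0.1,-0.1,0],"claw":0},{"delta_rot":[0,0,0.65],"offset":[-0.1,-0.15,0],"claw":0},{"delta_rot":[0,0,0.76],"offset":[-0.05,-0.2,0],"claw":0},{"delta_rot":[0,0,0.86],"offset":[-0.05,-0.2,0],"claw":0},{"delta_rot":[0,0,0.95],"offset":[-0.05,-0.2,0],"claw":0},{"delta_rot":[0,0,0.95],"offset":[-0.05,-0.2,0],"claw":0},{"delta_rot":[0,0,0.95],"offset":[-0.05,-0.2,0],"claw":0}]'
python3 -m crank '[{"delta_rot":[0,0,0],"offset":[0,0,0],"claw":1},{"delta_rot":[0,0,0],"offset":[0,0,0],"claw":1},{"delta_rot":[0,0,0],"offset":[0,0,0],"claw":1},{"delta_rot":[0,0,0],"offset":[0,0,0],"claw":1},{"delta_rot":[0,0,0],"offset":[0,0,2],"claw":1},{"delta_rot":[0,0,-0.1],"offset":[-1,0,5],"claw":1},{"delta_rot":[0,0,-0.2],"offset":[-2,0,8],"claw":1},{"delta_rot":[0,0,-0.3],"offset":[-2,0,8],"claw":1},{"delta_rot":[0,0,-0.3],"offset":[-2,0,8],"claw":1},{"delta_rot":[0,0,-0.3],"offset":[-2,0,8],"claw":1}]'
python3 -c "
from h import *
import pickle
m=camera_model('wrist');im=camera('wrist');pickle.dump((m,im),open('w5.pkl','wb'))
s=observe();print(s['q'],s['ee_pos'],s['ft_force'])
print(proj(m,[[.495,.169,.088],[.5525,.1843,.072]]))
cv2.imwrite('pics/w5.png',cv2.resize(im[40:340,170:570],(800,600),interpolation=cv2.INTER_CUBIC)[:,:,::-1])"
```

```text
t: 8.72
ee_pos: [0.4911, 0.1677, 0.1642]
tool_rot: [[-0.893, -0.451, -0.001], [-0.451, 0.893, 0.0], [0.001, 0.001, -1.0]]
ft_force: [-7.5, 1.0, 12.7]
opening: 0.154
finger_force: 60.0
t: 9.55
ee_pos: [0.4725, 0.1667, 0.2431]
tool_rot: [[-0.986, -0.168, 0.001], [-0.168, 0.986, -0.001], [-0.0, -0.001, -1.0]]
ft_force: [-0.9, 1.0, 0.3]
opening: 1.0
finger_force: 0.0
[-0.08524891  0.39899002 -0.42527406  1.90887343  0.2103255   0.87797178
  1.12379158] [0.47234046 0.1665801  0.24260307] [-0.34705515 -0.93716874 -0.07062456]
[[321.93014148 225.88794188]
 [327.93993052 278.91528928]]
```

View pics/w5.png

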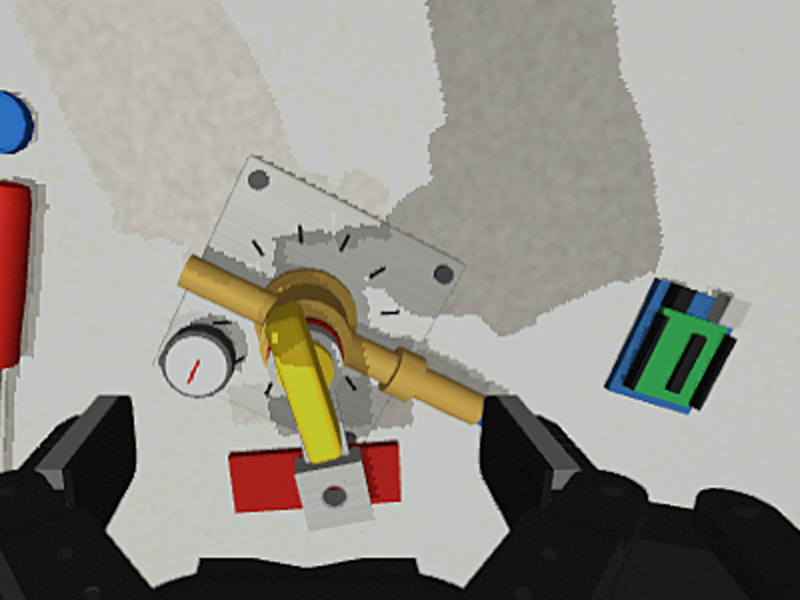

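The lug now stands over the red shoe and covers the arm's white line. Its hole is at crop (335,496), i.e. pixel (337.5,288). I check its azimuth and locate the pin from the top and scene views.

```bash
python3 - <<'E'
from h import *
import pickle
m,im=pickle.load(open('w5.pkl','rb'))
p=onz(m,[[337.5,288]],.088)[0];d=p[:2]-[.4952,.169];print('lug',p,np.linalg.norm(d),np.degrees(np.arctan2(d[1],d[0])))
mt,ms=camera_model('top'),camera_model('scene')
q,e=tri(mt,[[369.4,207.9]],ms,[[265.7,225.7]]);print('pin tab',q,e)
# rest block in top: dark foot & block
E
```

```text
lug [0.55039047 0.19223886 0.088     ] 0.05988349176463255 22.83433476663668
pin tab [ 0.54523454 -0.13269941  0.06606972] 0.0019935591786766765
```

The lug is at 22.8° on the 62 mm circle, over the white line. The pin tab triangulates to (0.545,-0.133,0.066), which matches the rest height. Now to the pin.

```bash
python3 -m crank '[{"delta_rot":[0,0,-0.05],"offset":[5,-30,2],"claw":1},{"delta_rot":[0,0,-0.1],"offset":[5,-30,2],"claw":1},{"delta_rot":[0,0,-0.16],"offset":[5,-30,2],"claw":1},{"delta_rot":[0,0,-0.16],"offset":[5,-30,2],"claw":1},{"delta_rot":[0,0,-0.16],"offset":[5,-30,2],"claw":1},{"delta_rot":[0,0,-0.16],"offset":[5,-30,2],"claw":1},{"delta_rot":[0,0,-0.16],"offset":[5,-30,2],"claw":1},{"delta_rot":[0,0,-0.16],"offset":[5,-30,2],"claw":1},{"delta_rot":[0,0,-0.16],"offset":[5,-30,2],"claw":1},{"delta_rot":[0,0,-0.16],"offset":[5,-30,2],"claw":1},{"delta_rot":[0,0,-0.16],"offset":[5,-30,2],"claw":1},{"delta_rot":[0,0,-0.16],"offset":[5,-30,2],"claw":1}]'
python3 - <<'E'
from h import *
import pickle
m=camera_model('wrist');im=camera('wrist');pickle.dump((m,im),open('w6.pkl','wb'))
s=observe();print(s['ee_pos'],np.round(s['q'],3),np.round(s['tool_rot'],3).tolist())
for b in blobs(im,(172,120,60),(8,255,255),100): print(b[0],np.round(b[1],1),np.round(b[2][0],1),np.round(b[2][1],1),round(b[2][2],1))
print(proj(m,[[.545,-.133,.066]]))
cv2.imwrite('pics/w6.png',cv2.resize(im[80:330,200:450],(600,600),interpolation=cv2.INTER_CUBIC)[:,:,::-1])
E
```

```text
t: 10.6
ee_pos: [0.5223, -0.1312, 0.2627]
tool_rot: [[-1.0, -0.01, -0.001], [-0.01, 1.0, 0.001], [0.001, 0.001, -1.0]]
ft_force: [0.0, 0.3, -0.2]
opening: 0.999
finger_force: 0.0
[ 0.52236622 -0.13129498  0.26290192] [ 0.43   0.421 -0.333  1.789  0.163  0.96   1.611] [[-1.0, -0.009, -0.001], [-0.009, 1.0, 0.001], [0.001, 0.001, -1.0]]
2106 [445.5 153.9] [445.3 155.2] [24.4 92.2] 7.4
1063 [  6.8 122.4] [ 10.5 108.5] [21. 95.] 0.0
1057 [614.3 227.3] [614.9 225.6] [30.3 49. ] 76.0
359 [323.3 211.9] [323.  211.5] [31. 12.] 90.0
288 [626.6 164.8] [627.1 167.7] [19.1 45.9] 6.8
[[321.18762763 210.48941349]]
```

View pics/w6.png

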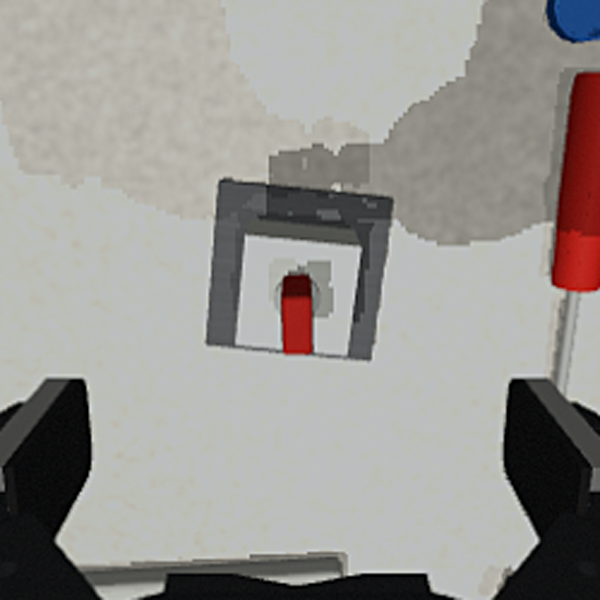

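The tab is at crop (298,326) for its top face, with its thin side along world y and level with the tool. The collar sits on the block.

```bash
python3 - <<'E'
from h import *
import pickle
m,im=pickle.load(open('w6.pkl','rb'))
c=lambda *p:[[200+x/2.4,80+y/2.4] for x,y in p]
t=onz(m,c((283,299),(312,299),(314,353),(283,353)),.084);print(t.round(4),t.mean(0))
b=onz(m,c((243,234),(361,245),(349,359),(236,346)),.044);print(b.round(4),b.mean(0))
E
```

```text
[[ 0.5335 -0.1359  0.084 ]
 [ 0.5334 -0.1251  0.084 ]
 [ 0.5549 -0.124   0.084 ]
 [ 0.555  -0.1358  0.084 ]] [ 0.54423824 -0.13020404  0.084     ]
[[ 0.5173 -0.1535  0.044 ]
 [ 0.5216 -0.1035  0.044 ]
 [ 0.5734 -0.1071  0.044 ]
 [ 0.5677 -0.1572  0.044 ]] [ 0.54499917 -0.13034267  0.044     ]
```

```bash
python3 -m crank '[{"delta_rot":[0,0,0],"offset":[2.3,0.1,-2],"claw":1},{"delta_rot":[0,0,0],"offset":[2.3,0.1,-5],"claw":1},{"delta_rot":[0,0,0],"offset":[2.3,0.1,-8],"claw":1},{"delta_rot":[0,0,0],"offset":[2.3,0.1,-11],"claw":1},{"delta_rot":[0,0,0],"offset":[2.3,0.1,-13],"claw":1},{"delta_rot":[0,0,0],"offset":[2.3,0.1,-13.8],"claw":0.7},{"delta_rot":[0,0,0],"offset":[2.3,0.1,-13.8],"claw":0.4},{"delta_rot":[0,0,0],"offset":[2.3,0.1,-13.8],"claw":0.1},{"delta_rot":[0,0,0],"offset":[2.3,0.1,-13.8],"claw":0},{"delta_rot":[0,0,0],"offset":[2.3,0.1,-13.8],"claw":0},{"delta_rot":[0,0,0],"offset":[2.3,0.1,-13.8],"claw":0},{"delta_rot":[0,0,0],"offset":[2.3,0.1,-13.8],"claw":0}]'
python3 -m crank '[{"delta_rot":[0,0,0],"offset":[0,0,0],"claw":0},{"delta_rot":[0,0,0],"offset":[0,0,0],"claw":0},{"delta_rot":[0,0,0],"offset":[0,0,0],"claw":0}]'
```

```text
t: 11.65
ee_pos: [0.5461, -0.1322, 0.1266]
tool_rot: [[-1.0, -0.006, 0.002], [-0.006, 1.0, -0.001], [-0.002, -0.001, -1.0]]
ft_force: [-1.5, -0.1, 6.7]
opening: 0.133
finger_force: 58.4
t: 11.9
ee_pos: [0.5461, -0.1322, 0.1266]
tool_rot: [[-1.0, -0.006, 0.002], [-0.006, 1.0, -0.001], [-0.002, -0.001, -1.0]]
ft_force: [-1.2, 1.1, 5.6]
opening: 0.125
finger_force: 58.4
```

The tab is held. Lift, carry and turn to the lug's line, hovering above the hole.

```bash
python3 -m crank '[{"delta_rot":[0,0,0],"offset":[0,0,3],"claw":0},{"delta_rot":[0,0,0],"offset":[0,0,6],"claw":0},{"delta_rot":[0,0,0],"offset":[0,0,10],"claw":0},{"delta_rot":[0,0,0.1],"offset":[0.2,4,12],"claw":0},{"delta_rot":[0,0,0.2],"offset":[0.6,8,12],"claw":0},{"delta_rot":[0,0,0.3],"offset":[0.6,12,12],"claw":0},{"delta_rot":[0,0,0.4],"offset":[0.6,16,12],"claw":0},{"delta_rot":[0,0,0.4],"offset":[0.6,20,12],"claw":0},{"delta_rot":[0,0,0.4],"offset":[0.6,24,12],"claw":0},{"delta_rot":[0,0,0.4],"offset":[0.6,28,12],"claw":0},{"delta_rot":[0,0,0.4],"offset":[0.6,31,12],"claw":0},{"delta_rot":[0,0,0.4],"offset":[0.6,32.5,12],"claw":0}]'
python3 -m crank '[{"delta_rot":[0,0,0],"offset":[0,0,-1],"claw":0},{"delta_rot":[0,0,0],"offset":[0,0,-2],"claw":0},{"delta_rot":[0,0,0],"offset":[0,0,-2.5],"claw":0},{"delta_rot":[0,0,0],"offset":[0,0,-2.5],"claw":0},{"delta_rot":[0,0,0],"offset":[0,0,-2.5],"claw":0}]'
python3 - <<'E'
from h import *
import pickle
m=camera_model('wrist');im=camera('wrist');s=observe()
ms=camera_model('scene');si=camera('scene');tm=camera('top');pickle.dump((m,im,s,si,tm),open('w7.pkl','wb'))
print(s['ee_pos'],np.round(s['q'],3),s['ft_force'],np.degrees(np.arctan2(s['tool_rot'][1][1],s['tool_rot'][0][1])))
p=s['ee_pos'];print(proj(m,[[p[0],p[1],p[2]-.0826],[p[0],p[1],p[2]-.1166],[.5523,.1931,.088]]), proj(ms,[[p[0],p[1],p[2]-.1166],[.5523,.1931,.088]]))
a=cv2.resize(im[170:400,240:400],(417,600),interpolation=cv2.INTER_CUBIC);b=cv2.resize(si[120:190,305:350],(383,600),interpolation=cv2.INTER_CUBIC)
cv2.imwrite('pics/w7.png',np.hstack([a,b])[:,:,::-1])
E
```

```text
t: 12.9
ee_pos: [0.5503, 0.1984, 0.2461]
tool_rot: [[-0.917, -0.4, 0.001], [-0.4, 0.917, 0.003], [-0.002, 0.003, -1.0]]
ft_force: [-0.4, 0.0, 0.1]
opening: 0.128
finger_force: 59.5
t: 13.32
ee_pos: [0.5515, 0.1912, 0.2197]
tool_rot: [[-0.92, -0.393, -0.001], [-0.393, 0.92, -0.001], [0.001, -0.001, -1.0]]
ft_force: [1.1, -0.2, -0.4]
opening: 0.126
finger_force: 59.5
[0.55170245 0.19157032 0.22011528] [-0.095  0.544 -0.441  1.727  0.279  0.934  1.327] [ 0.26381695 -0.58889391  0.19569847] 113.15737308557104
[[324.83057903 236.80775923]
 [324.58737461 216.60151718]
 [326.11032032 210.98189295]] [[346.53570627 153.4531994 ]
 [346.72437701 157.63030683]]
```

View pics/w7.png

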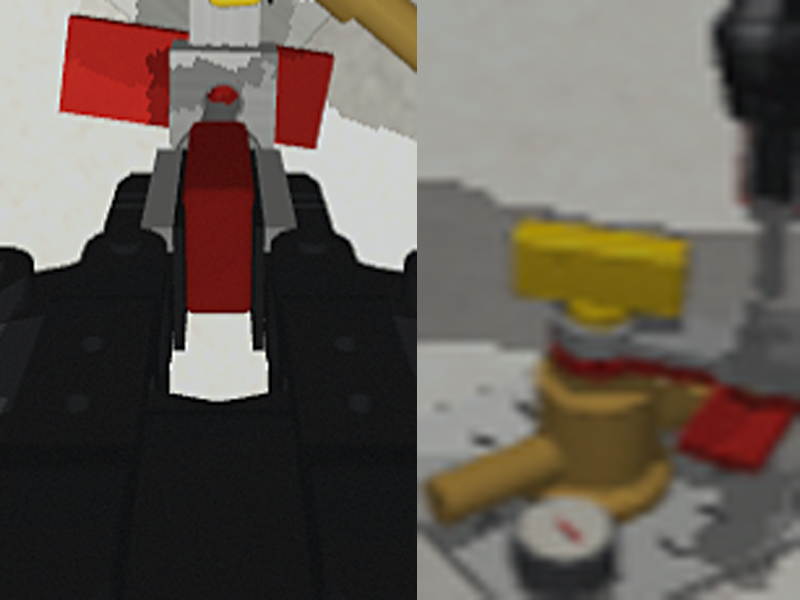

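In the wrist half the lug's hole shows at crop (222,93), right at the pin's tip (220,108). The boss's inner edge runs from (168,46) to (277,48). Next I turn these into a correction.

```bash
python3 - <<'E'
from h import *
import pickle
m,im,s,_,_=pickle.load(open('w7.pkl','rb'))
c=lambda *p:[[240+x/2.606,170+y/2.609] for x,y in p]
u=np.array([np.cos(np.radians(23.2)),np.sin(np.radians(23.2)),0]);v=np.array([-u[1],u[0],0])
A=np.array([.4952,.169,0]);T=np.array(s['ee_pos'])
b=onz(m,c((168,46),(277,48)),.088);print(b,np.linalg.norm(b[0]-b[1]))
d=b[0]-b[1];print('boss edge az+90',np.degrees(np.arctan2(d[1],d[0])))
f=lambda P:(np.round((P-A)@u*1e3,2),np.round((P-A)@v*1e3,2))
print('boss edge mid rad,tan',f(b.mean(0)),'hole inner edge',f(onz(m,c((222,85)),.088)[0]),'hole mid',f(onz(m,c((222.5,93)),.088)[0]))
print('tip left/right at z.1035',[f(x) for x in onz(m,c((205,108),(236,108)),.1035)],'TCP',f(T))
k=im[190:225,300:350];print(proj(m,[A+.062*u+[0,0,.088]]))
for r in range(198,222): print(r,' '.join('%3d/%3d'%(im[r,x,0],im[r,x,1]) for x in range(316,336)))
E
```

```text
[[0.54227181 0.17201069 0.088     ]
 [0.53109226 0.19965734 0.088     ]] 0.02982145760640445
boss edge az+90 -67.9829372414897
boss edge mid rad,tan (np.float64(44.76), np.float64(-0.87)) hole inner edge (np.float64(55.59), np.float64(-1.01)) hole mid (np.float64(57.91), np.float64(-0.87))
tip left/right at z.1035 [(np.float64(57.12), np.float64(-5.49)), (np.float64(57.14), np.float64(2.5))] TCP (np.float64(60.82), np.float64(-1.51))
[[326.5811997  211.01158175]]
198 114/116 114/117 115/116 115/116 114/116 115/116 114/116 115/116 114/116 115/116 114/115 113/115 113/114 111/114 111/113 113/115 114/116 114/116 115/116 115/116
199 116/118 116/118 116/119 116/118 116/119 116/118 117/118 116/118 117/118 117/117 117/118 117/118 117/118 116/118 116/117 117/119 117/118 116/117 116/117 117/118
200 117/118 116/117 117/118 116/118 117/118 117/118 117/119 117/119 118/121 118/120 117/119 117/119 118/120 117/119 117/118 117/107 117/118 116/117 115/116 116/117
201 114/116 114/116 114/116 115/117 115/117 116/118 116/120 108/114 108/116 103/113 104/113 108/115 112/117 116/119 116/117 113/101 114/116 
[... 2603 characters left out ...]
/  2  69/  2  79/ 30  92/ 64 135/133 149/152
218  73/  9  72/  9  73/ 12  74/ 13  74/ 11  74/ 12  74/ 15  74/ 12  73/ 10  74/ 10  73/ 10  73/ 11  73/ 14  74/ 14  74/ 12  71/  8  69/  3  66/ 10 112/ 91 151/156
219  74/ 16  74/ 14  74/ 12  73/ 11  74/ 14  74/ 13  73/ 13  75/ 16  74/ 12  75/ 15  73/ 12  74/ 14  75/ 13  75/ 14  75/ 17  75/ 13  70/  4  70/ 15  94/ 71 135/137
220  73/ 15  75/ 16  76/ 17  75/ 16  75/ 16  75/ 14  75/ 16  74/ 12  73/ 12  75/ 15  74/ 13  75/ 16  74/ 11  75/ 14  75/ 12  76/ 15  73/ 14  70/ 12  65/ 14  93/ 91
221  75/ 15  75/ 12  74/ 12  75/ 15  76/ 16  75/ 13  75/ 13  75/ 13  75/ 13  76/ 16  75/ 11  76/ 14  75/ 14  75/ 14  76/ 15  76/ 15  74/ 14  72/ 10  66/  8  67/ 56
```

```bash
python3 -m crank '[{"delta_rot":[0,0,0],"offset":[0,0,0],"claw":0},{"delta_rot":[0,0,0],"offset":[0,0,0],"claw":0},{"delta_rot":[0,0,0],"offset":[0,0,0],"claw":0}]'
python3 - <<'E'
from h import *
m=camera_model('wrist');im=camera('wrist');s=observe();print(s['ee_pos'])
for r in range(200,218,1): print(r,' '.join('%3d/%3d'%(im[r,x,0],im[r,x,1]) for x in range(315,335)))
E
```

```text
t: 13.72
ee_pos: [0.5515, 0.1929, 0.2205]
tool_rot: [[-0.919, -0.395, 0.0], [-0.395, 0.919, 0.0], [-0.0, -0.0, -1.0]]
ft_force: [-0.2, -0.3, -0.7]
opening: 0.127
finger_force: 59.5
[0.55146417 0.19290576 0.22036954]
200 115/115 112/114 114/116 114/115 109/112 108/115 104/102 102/100 102/101 107/106 107/105 105/113 113/116 115/116 113/102 114/116 114/115 114/115 114/115 111/113
201 113/114 112/114 111/113 106/110  92/ 92 101/ 90 107/ 52 119/ 56 117/ 57 117/ 55 119/ 58 109/ 82  99/110 108/112 114/116 113/115 112/114 112/113 110/113 129/131
202 117/119 115/117 104/109 148/157  76/ 47 108/ 42 127/ 12 137/ 20 136/ 22 135/ 17 137/ 17 132/ 33  95/ 82 100/ 99 111/116 116/117 113/115 112/114 111/113 148/150
203 119/121 112/116 147/155 154/155  76/  0 115/ 13 134/ 26 136/ 26 134/ 24 136/ 26 136/ 24 124/ 19 107/ 28 104/ 63 103/114 114/117 117/119 116/116 135/137 150/151
204 118/120 101/106 143/146  95/ 49  92/  7 127/ 23 138/ 27 135/ 27 120/ 23 123/ 22 138/ 26 106/ 19 110/ 14 111/ 19 101/ 92 105/111 120/121 118/119 155/156 151/151
205 109/112  91/ 95  68/ 10  89/  2 101/ 13 123/ 22 125/ 24 137/
[... 1367 characters left out ...]
/ 75 136/137 152/154 148/148 147/147 147/147
214 150/152 154/156 109/111  65/ 67  73/ 77  76/ 79  78/ 80  78/ 82  80/ 83  80/ 83  79/ 82  80/ 83  77/ 81  75/ 77  72/ 75 114/117 155/158 149/150 147/149 148/148
215 151/156 145/143  84/ 82  67/ 65  74/ 73  75/ 75  78/ 76  79/ 77  80/ 79  79/ 78  80/ 79  79/ 77  79/ 77  75/ 73  74/ 73 107/107 150/149 153/158 149/152 148/149
216 126/121 108/ 92  80/ 56  71/ 41  76/ 47  74/ 47  77/ 49  78/ 50  75/ 49  77/ 51  77/ 50  76/ 48  77/ 48  74/ 46  73/ 44  84/ 61 113/ 98 130/128 134/131 149/154
217  76/  0  69/  1  72/  6  74/  8  75/  8  73/  5  75/ 10  73/  5  74/  8  74/  5  75/  9  75/  9  74/  8  74/  5  74/  7  71/  2  68/  0  78/ 28  91/ 62 132/130
```

The tip is about 0.8 mm too far anticlockwise and radially good. I correct this and lower carefully to just below the lug's upper face.

```bash
python3 -m crank '[{"delta_rot":[0,0,0],"offset":[0.03,-0.08,-0.4],"claw":0},{"delta_rot":[0,0,0],"offset":[0.03,-0.08,-0.8],"claw":0},{"delta_rot":[0,0,0],"offset":[0.03,-0.08,-1.2],"claw":0},{"delta_rot":[0,0,0],"offset":[0.03,-0.08,-1.5],"claw":0},{"delta_rot":[0,0,0],"offset":[0.03,-0.08,-1.7],"claw":0},{"delta_rot":[0,0,0],"offset":[0.03,-0.08,-1.9],"claw":0},{"delta_rot":[0,0,0],"offset":[0.03,-0.08,-1.9],"claw":0},{"delta_rot":[0,0,0],"offset":[0.03,-0.08,-1.9],"claw":0}]'
```

```text
t: 14.43
ee_pos: [0.5518, 0.1923, 0.2012]
tool_rot: [[-0.919, -0.395, 0.0], [-0.395, 0.919, 0.0], [-0.0, 0.0, -1.0]]
ft_force: [1.1, -0.0, -0.9]
opening: 0.132
finger_force: 59.5
```

No contact force at tip height 0.0846, so the pin is entering the hole. Further down, towards the shoe.

```bash
python3 -m crank '[{"delta_rot":[0,0,0],"offset":[0,0,-0.3],"claw":0},{"delta_rot":[0,0,0],"offset":[0,0,-0.6],"claw":0},{"delta_rot":[0,0,0],"offset":[0,0,-0.9],"claw":0},{"delta_rot":[0,0,0],"offset":[0,0,-1.2],"claw":0},{"delta_rot":[0,0,0],"offset":[0,0,-1.4],"claw":0},{"delta_rot":[0,0,0],"offset":[0,0,-1.4],"claw":0},{"delta_rot":[0,0,0],"offset":[0,0,-1.4],"claw":0}]'
```

```text
t: 15.02
ee_pos: [0.5522, 0.1925, 0.188]
tool_rot: [[-0.919, -0.395, 0.002], [-0.395, 0.919, 0.001], [-0.002, -0.0, -1.0]]
ft_force: [1.3, 0.3, 6.9]
opening: 0.126
finger_force: 60.7
```

The pin stands on the shoe (tip 72 mm, 7 N). Now I feel clockwise along the arc, where the images placed the hole.

```bash
python3 -m crank '[{"delta_rot":[0,0,-0.017],"offset":[0.04,-0.1,0],"claw":0},{"delta_rot":[0,0,-0.035],"offset":[0.08,-0.2,0],"claw":0},{"delta_rot":[0,0,-0.05],"offset":[0.12,-0.3,0],"claw":0},{"delta_rot":[0,0,-0.07],"offset":[0.15,-0.4,0],"claw":0},{"delta_rot":[0,0,-0.087],"offset":[0.18,-0.5,0],"claw":0},{"delta_rot":[0,0,-0.1],"offset":[0.21,-0.6,0],"claw":0},{"delta_rot":[0,0,-0.1],"offset":[0.21,-0.6,0],"claw":0}]'
python3 -m crank '[{"delta_rot":[0,0,-0.01],"offset":[0.02,-0.05,-0.05],"claw":0},{"delta_rot":[0,0,-0.018],"offset":[0.03,-0.1,-0.05],"claw":0},{"delta_rot":[0,0,-0.018],"offset":[0.03,-0.1,-0.05],"claw":0}]'
python3 -m crank '[{"delta_rot":[0,0,-0.01],"offset":[0.02,-0.05,0],"claw":0},{"delta_rot":[0,0,-0.018],"offset":[0.03,-0.1,0],"claw":0},{"delta_rot":[0,0,-0.018],"offset":[0.03,-0.1,0],"claw":0}]'
```

```text
t: 15.6
ee_pos: [0.5536, 0.1889, 0.188]
tool_rot: [[-0.953, -0.302, 0.001], [-0.302, 0.953, 0.004], [-0.002, 0.003, -1.0]]
ft_force: [-0.9, 5.6, 4.9]
opening: 0.13
finger_force: 60.2
t: 15.85
ee_pos: [0.554, 0.1882, 0.1877]
tool_rot: [[-0.958, -0.286, 0.002], [-0.286, 0.958, 0.004], [-0.003, 0.004, -1.0]]
ft_force: [-1.3, 6.1, 6.7]
opening: 0.125
finger_force: 60.5
t: 16.1
ee_pos: [0.5546, 0.1861, 0.1873]
tool_rot: [[-0.963, -0.268, 0.002], [-0.268, 0.963, 0.003], [-0.002, 0.002, -1.0]]
ft_force: [0.8, 3.7, 1.2]
opening: 0.131
finger_force: 59.9
```

z dropped and the force fell at about 16°, so this may be the hole. Gentle push down.

```bash
python3 -m crank '[{"delta_rot":[0,0,0],"offset":[0,0,-0.1],"claw":0},{"delta_rot":[0,0,0],"offset":[0,0,-0.2],"claw":0},{"delta_rot":[0,0,0],"offset":[0,0,-0.2],"claw":0},{"delta_rot":[0,0,0],"offset":[0,0,-0.2],"claw":0}]'
python3 -m crank '[{"delta_rot":[0,0,-0.01],"offset":[0.02,-0.05,0],"claw":0},{"delta_rot":[0,0,-0.01],"offset":[0.02,-0.05,0],"claw":0},{"delta_rot":[0,0,-0.01],"offset":[0.02,-0.05,0],"claw":0}]'
```

```text
t: 16.43
ee_pos: [0.5549, 0.1844, 0.1847]
tool_rot: [[-0.964, -0.267, 0.001], [-0.267, 0.964, 0.001], [-0.001, 0.0, -1.0]]
ft_force: [2.6, 4.1, 1.2]
opening: 0.131
finger_force: 59.8
t: 16.68
ee_pos: [0.5551, 0.1838, 0.1847]
tool_rot: [[-0.966, -0.257, 0.001], [-0.257, 0.966, 0.0], [-0.001, 0.0, -1.0]]
ft_force: [1.8, 4.5, 0.8]
opening: 0.131
finger_force: 59.8
```

It dropped in: tip 4 mm below the shoe face at about 1 N, at az ≈ 14°. Pushing home gently.

```bash
python3 -m crank '[{"delta_rot":[0,0,0],"offset":[0,0,-0.2],"claw":0},{"delta_rot":[0,0,0],"offset":[0,0,-0.4],"claw":0},{"delta_rot":[0,0,0],"offset":[0,0,-0.6],"claw":0},{"delta_rot":[0,0,0],"offset":[0,0,-0.8],"claw":0},{"delta_rot":[0,0,0],"offset":[0,0,-1.0],"claw":0},{"delta_rot":[0,0,0],"offset":[0,0,-1.0],"claw":0}]'
python3 -m crank '[{"delta_rot":[0,0,0],"offset":[0,0,-0.1],"claw":0},{"delta_rot":[0,0,0],"offset":[0,0,-0.2],"claw":0},{"delta_rot":[0,0,0],"offset":[0,0,-0.3],"claw":0},{"delta_rot":[0,0,0],"offset":[0,0,-0.4],"claw":0},{"delta_rot":[0,0,0],"offset":[0,0,-0.45],"claw":0},{"delta_rot":[0,0,0],"offset":[0,0,-0.45],"claw":0}]'
```

```text
t: 17.18
ee_pos: [0.555, 0.1838, 0.1743]
tool_rot: [[-0.966, -0.257, 0.001], [-0.257, 0.966, 0.0], [-0.001, 0.0, -1.0]]
ft_force: [3.3, 5.0, -0.8]
opening: 0.129
finger_force: 59.6
t: 17.68
ee_pos: [0.5551, 0.1838, 0.1706]
tool_rot: [[-0.966, -0.257, 0.001], [-0.257, 0.966, 0.0], [-0.001, 0.0, -1.0]]
ft_force: [2.0, 4.1, 5.4]
opening: 0.128
finger_force: 60.5
```

TCP is at 0.1706, exactly the height for the collar on the lug. A slight confirming push, relieving the side load, then release and retreat straight up.

```bash
python3 -m crank '[{"delta_rot":[0,0,0],"offset":[0,0.05,-0.1],"claw":0},{"delta_rot":[0,0,0],"offset":[0,0.08,-0.1],"claw":0},{"delta_rot":[0,0,0],"offset":[0,0.08,-0.1],"claw":0}]'
python3 -m crank '[{"delta_rot":[0,0,0],"offset":[0,0,0.1],"claw":0.2},{"delta_rot":[0,0,0],"offset":[0,0,0.1],"claw":0.5},{"delta_rot":[0,0,0],"offset":[0,0,0.1],"claw":0.8},{"delta_rot":[0,0,0],"offset":[0,0,0.1],"claw":1},{"delta_rot":[0,0,0],"offset":[0,0,0.1],"claw":1},{"delta_rot":[0,0,0],"offset":[0,0,3],"claw":1},{"delta_rot":[0,0,0],"offset":[0,0,6],"claw":1},{"delta_rot":[0,0,0],"offset":[-1.5,0,9],"claw":1},{"delta_rot":[0,0,0],"offset":[-3,0,9],"claw":1},{"delta_rot":[0,0,0],"offset":[-3,0,9],"claw":1},{"delta_rot":[0,0,0],"offset":[-3,0,9],"claw":1}]'
python3 - <<'E'
from h import *
m=camera_model('wrist');im=camera('wrist');si=camera('scene');s=observe();print(s['ee_pos'],s['ft_force'])
a=cv2.resize(im[130:330,230:430],(420,420),interpolation=cv2.INTER_CUBIC);b=cv2.resize(si[120:190,295:360],(380,420),interpolation=cv2.INTER_CUBIC)
cv2.imwrite('pics/w8.png',np.hstack([a,b])[:,:,::-1])
E
```

```text
t: 17.93
ee_pos: [0.5551, 0.184, 0.1704]
tool_rot: [[-0.966, -0.257, 0.002], [-0.257, 0.966, -0.001], [-0.001, -0.001, -1.0]]
ft_force: [1.1, 1.0, 14.1]
opening: 0.128
finger_force: 61.8
t: 18.85
ee_pos: [0.5242, 0.1842, 0.2593]
tool_rot: [[-0.966, -0.258, 0.0], [-0.258, 0.966, -0.001], [0.0, -0.001, -1.0]]
ft_force: [0.3, -0.3, 0.0]
opening: 0.998
finger_force: 0.0
[0.52491808 0.18396157 0.25838443] [-0.52545931 -0.2754251  -1.02408384]
```

View pics/w8.png

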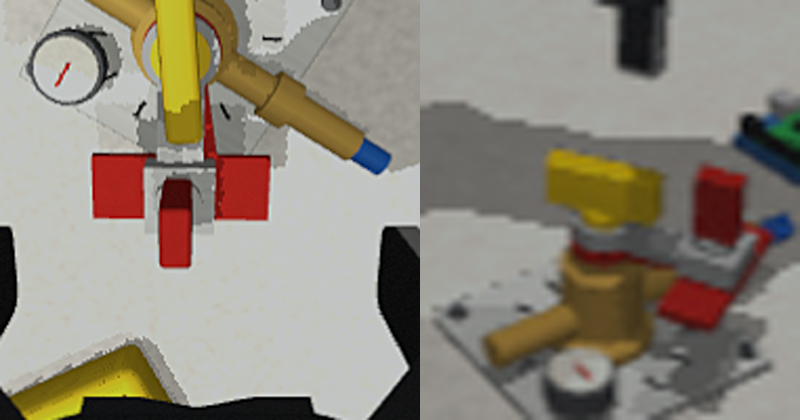

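The picture shows the pin upright in the lug at wrist crop (176,200). Its collar is flat on the lug, and the hand is clear of everything.

```bash
python3 -c "
from station import *
print(hand_in())"
```

```text
the job is handed in; nothing more can be done
None
```

The valve is turned to its set opening and locked: the pin is home in the index hole about 9 mm clockwise of the white line, with its collar on the lug. The gripper is clear, and I handed the job in at about 19 s.

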